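# Tip a tray of used vials out over a bin rim

## Robot

A 7-joint arm with a two-finger parallel gripper is mounted at the origin on a cart in front of the work surface, level with it; the furniture and walls round the work are solid. World frame = base frame: x ahead of the robot, y to its left, z up, the work surface at z = 0. Lengths are in m, angles in rad, forces in N, time in s.
With the tool pointing down it reaches from about 0.4 to 0.85 m from the base axis. Payload 10.4 kg.
Tool frame: the origin (TCP) lies midway between the tips of the shut fingers; the grasp point (between the pads) lies 19 mm behind it (manip.hold_point_z is the distance from the TCP to the grasp point, in m); z points along the fingers, y is the line along which they close (so a half turn about z gives the same grasp; the last joint's range is limited). The gripper opens to 85 mm and grips with 20 to 120 N. Pads are 22 mm wide; open, the fingers measure 114 mm over their backs; the gripper's body (76 mm by 85 mm) begins 54 mm behind the grasp point. The pads swing forward as they close: fully open they stand 13 mm farther back than shut.
Start: joints at [1.314, 0.332, -0.065, 1.46, 0.022, 1.35, -0.088], TCP at [0.145, -0.608, 0.231] pointing down, gripper open.
Joint ranges: [-2.6, 2.6], [-0.5, 2.12], [-1.47, 1.34], [0.16, 2.42], [-1.27, 4.41], [0.06, 2.06], [-2.6, 2.6]. Speed limits (rad/s): [2.22, 2.22, 2.79, 2.79, 3.14, 3.14, 3.14].

## Interface

Orientations are given as a unit quaternion [x, y, z, w].
In Python, from workcell import manip, eyes, job gives the robot as it stands.
- The arm moves only by the shell command python3 -m crank 'ROWS' [FORCE]. ROWS is JSON, a list that holds one entry, the list of rows, each a list of 7 numbers: the finger opening in cm, from 0 to 8.54, then the shift along the world's x, y, z in cm, then the turn, a rotation vector about the world's x, y, z in degrees. In form: [[[hand, x, y, z, ax, ay, az], ...]]. A call has 1 to 20 rows; each row shifts and turns the commanded pose from where the row before left it; what a row does not reach is not made up. A row lasts 1/8 s, in which the tool goes at most 62.5 mm and 10.7 degrees, less where a joint would pass 70% of its speed; a pose out of reach is approached as far as the arm can. A call with a gripper value outside its range is refused whole. The fingers move at their own pace and stop on an object; FORCE is the grip in N (left out, the last holds). Time passes only in rows, so rows that do not move let the fingers close. It gives the time, the measured TCP pose, the force, the opening and the grip force at its end, in the units of the state.
- manip.get_obs(): the state, without advancing time (a new reading comes with each control period).
- eyes.camera(name): name is "scene" or "top" or "wrist"; returns (picture, depth): 400x640x3 uint8, red, green, blue; 400x640 float32, m along the optical axis (not along the pixel's ray), 0 where there is no reading.
- eyes.camera_params(name): a dict with "fx", "fy", "cx", "cy" (pixels), "world_from_camera" (4x4, takes a point from camera to world coordinates); the wrist camera has in their place "hand_eye" (4x4, takes a point from camera to tool coordinates, whose origin is the TCP and whose axes are the flange's). Camera axes: x right, y down, z forward; pixel columns grow to the right and rows downward; lengths in m; the calibration is good to about 2 mm. The wrist camera is an equidistant fisheye: a pixel r from the principal point sees the ray r / f radians off the axis. A picture is of the moment at which its call begins: read the wrist's pose just before it. camera_params takes no time and is no camera call.
- job.hand_in(): hands the job in; it is judged then, once.
The state is a dict: "clock": time; "joint_pos": joint angles; "joint_velocities": joint speeds; "tau": joint torques, N m; "position": TCP position; "ee_rot": TCP orientation; "ft_force": force on the tool from outside, world axes, zero at the start; "torque": the same for the moment, N m; "grip_width": opening from 0.0 (shut) to 1.0 (fully open); "grasp_force": force on a finger pad.
Only numpy, scipy, OpenCV 4.12 (cv2) and the standard library are available. Lean on these libraries where they do the work, as an engineer would, in place of code of your own. Each camera call takes 0.05 s, during which the arm holds its last target. There are 200 camera calls.

## Task

Bring the loaded metal tray up to the yellow glass-waste bin, level and facing it squarely, until the tray's turned-down front lip reaches over the bin's front rim; then raise the blue rear flange so that the tray hooks on that rim, pivots over it and all three used vials slide out into the bin. Let the tray back down to stand level on its feet with its lip still over the rim. Do not touch the vials or spill any, and leave the other things on the bench alone.

Things in the scene. Friction and masses are not known exactly. Their poses are not given: they have to be found in the camera images.
- bin: Yellow open waste bin, 120 (x) x 210 (y) x 45 mm high, fixed to the bench; walls 5 mm, floor 4 mm. Its rim is a round black bead 8 mm thick, top 45 mm up. Origin: centre of the underside; x points away from the robot and tray, through the front wall into the bin. Front bead: from x = -61.5 (outside) to -53.5 mm (inside).
- bin_rim (a point): Middle of the top of the bin's front rim (the side facing the tray and robot): the pivot. Bin frame (-57.5, 0, 45) mm.
- tray: Loose aluminium tray on four legs, about 0.35 kg (may vary 20 %), carrying three vials. Origin: on the feet plane under the pan's centre; x points to its open front, towards the bin. Pan floor x = -50 to 77 mm, 110 mm wide, 3 mm thick, underside 53 mm up; side and rear walls up to 81 mm. Vials start to slide at 30 to 45 degrees of tilt; 60 degrees empties it surely.
- tray_lip (a point): Middle of the lower edge of the tray's front lip, tray frame (75, 0, 48) mm. The lip is 4 mm thick and hangs 5 mm under the front edge, so with the tray standing on the bench it passes 3 mm above the bin's rim.
- tray_stop (a point): Front face of the apron sheet between the front legs, at the height of the bin's rim; tray frame (40, 0, 41) mm. Slid to the bin it stops against the rim's bead: the tray's origin is then 101.5 mm before the bin's and the lip over the bin. If the rear is raised then, the tray sinks 8 mm onto the rim and pivots there, lip inside, apron outside. Let down, it may stand some 15 mm further back.
- tray_push (a point): Low point of the blue apron sheet between the rear legs, where the tray can be pushed without toppling; tray frame (-50, 0, 20) mm. Sheet, rear legs (y = 41 to 53 mm either side) and rear wall all face back at x = -49 to -50 mm, 110 mm wide. Pushed high up, the tray may tip forward.
- tray_flange (a point): Underside of the rolled rear edge of the blue flange, in its middle; tray frame (-73, 0, 76) mm. The flange juts out level from the top of the rear wall, x = -50 to -76 mm, 70 mm wide, 4 to 6 mm thick, underside 76 to 77 mm above the bench; the space below it is free, so it can be raised from beneath with fingers tilted in under it.
- vial_a: Used amber glass vial with blue cap, 12 mm thick, 32 mm long, 10 g, lying loose on the tray floor; origin under the middle of it, y along its length. It has a cap with flats and slides rather than rolls.
- vial_b: Used amber glass vial with blue cap, 12 mm thick, 32 mm long, 10 g, lying loose on the tray floor; origin under the middle of it, y along its length. It has a cap with flats and slides rather than rolls.
- vial_c: Used amber glass vial with blue cap, 12 mm thick, 32 mm long, 10 g, lying loose on the tray floor; origin under the middle of it, y along its length. It has a cap with flats and slides rather than rolls.
- buffer: Bystander: white bottle, 60 x 60 x 125 mm, origin under its centre.
- clock: Bystander: white timer, 58 x 68 x 18 mm.
- tape: Bystander: yellow tape roll lying flat, 53 mm across, 19 mm high.
- pen: Bystander: blue pen lying, 144 mm long.
- spanner: Bystander: small open spanner lying, 135 mm long.
Things that resemble listed ones, but are neither listed nor needed, are in the scene too. Leave any green or orange look-alike of the tray alone.

How it is judged:
On the way, in this order (a step that is already met when the one before it is completed fails the run):
1. the tray stands level on its feet, squarely before the bin (within 8 degrees), its lip over the front rim, all three vials still in it (x of tray_lip in the frame of bin above -0.05 m and y of tray_lip in the frame of bin between -0.045 and 0.045 m and angle between the x axis of tray and the x axis of bin, either way round below 0.15 rad and angle between tray's own z axis and vertical below 0.06 rad and height (world z) of tray below 0.006 m and z of each of vial_a, vial_b, vial_c in the frame of tray above 0.05 m and x of each of vial_a, vial_b, vial_c in the frame of tray below 0.07 m), for 0.2 s.
2. the tray is tipped by more than 40 degrees with its lip hooked inside the bin's front rim (angle between tray's own z axis and vertical above 0.7 rad and x of tray_lip in the frame of bin between -0.056 and 0 m and z of tray_lip in the frame of bin below 0.042 m), for 0.1 s.
At the end, for the whole second after the job is handed in: All three vials lie at rest inside the bin, below its rim; the tray stands still and level (within 3.5 degrees) on its feet, square to the bin within 8 degrees and centred within 45 mm, with its lip over the bin, its middle at least 3.5 mm past the inner edge of the front rim's bead (x of vial_a in the frame of bin between -0.06 and 0.06 m and y of vial_a in the frame of bin between -0.105 and 0.105 m and z of each of vial_a, vial_b, vial_c in the frame of bin below 0.035 m and linear speed of each of vial_a, vial_b, vial_c below 0.02 m/s and x of vial_b in the frame of bin between -0.06 and 0.06 m and y of vial_b in the frame of bin between -0.105 and 0.105 m and x of vial_c in the frame of bin between -0.06 and 0.06 m and y of vial_c in the frame of bin between -0.105 and 0.105 m and x of tray_lip in the frame of bin above -0.05 m and y of tray_lip in the frame of bin between -0.045 and 0.045 m and angle between the x axis of tray and the x axis of bin, either way round below 0.15 rad and angle between tray's own z axis and vertical below 0.06 rad and height (world z) of tray below 0.006 m and linear speed of tray below 0.01 m/s); the robot touches nothing.
It fails at once if the tray is tipped by more than 20 degrees while its lip is not over the bin, inside the front rim (angle between tray's own z axis and vertical above 0.35 rad and (x of tray_lip in the frame of bin below -0.057 m or x of tray_lip in the frame of bin above 0.02 m or height (world z) of tray_lip above 0.065 m)).
It fails at once if a vial is spilled outside the bin ((height (world z) of vial_a below 0.045 m and not (x of vial_a in the frame of bin between -0.06 and 0.06 m and y of vial_a in the frame of bin between -0.105 and 0.105 m)) or (height (world z) of vial_b below 0.045 m and not (x of vial_b in the frame of bin between -0.06 and 0.06 m and y of vial_b in the frame of bin between -0.105 and 0.105 m)) or (height (world z) of vial_c below 0.045 m and not (x of vial_c in the frame of bin between -0.06 and 0.06 m and y of vial_c in the frame of bin between -0.105 and 0.105 m))).
It fails at once if the robot touches a vial (contact force between any of vial_a, vial_b, vial_c and the fingers above 0.3 N or contact force between any of vial_a, vial_b, vial_c and the arm above 0.3 N).
It fails at once if a bystander is moved by more than 20 mm (distance of any of buffer, clock, tape, pen, spanner from where it was at the start of the episode above 0.02 m).
It also fails if it takes over 58 s, if anything falls off the work surface, if the arm or the gripper's body presses on something with over 40 N, if the wrist force passes 120 N, or if a joint passes its speed limit or range.

## Working session

There is one attempt and no reset: what is moved stays moved. The work goes in short steps, Python scripts to look and compute and a shell command to move; the robot and the scene stay as the last step left them, time stands still between calls to the robot, and variables do not carry over. Pictures are saved under pics/ and viewed, at most 10 in all, crops included, and the job is handed in when it is done.

```bash
mkdir -p pics; cat > h.py <<'E'
import numpy as np, cv2
from workcell import manip, eyes, job
def pts(name):
    im,d=eyes.camera(name); p=eyes.camera_params(name)
    v,u=np.mgrid[:d.shape[0],:d.shape[1]]
    c=np.stack([(u-p['cx'])/p['fx']*d,(v-p['cy'])/p['fy']*d,d,np.ones_like(d)],-1)
    w=(c@np.array(p['world_from_camera']).T)[...,:3]; w[d==0]=np.nan
    return im,d,w
def save(im,f): cv2.imwrite('pics/'+f,im[...,::-1])
E
python3 - <<'E'
from h import *
for n in ('scene','top'):
    im,d,w=pts(n); save(im,n+'0.png'); np.savez(n+'0.npz',im=im,w=w)
    print(n,np.array(eyes.camera_params(n)['world_from_camera']).round(3).tolist())
o=manip.get_obs(); print(o['clock'],o['position'],o['ee_rot'],o['ft_force'],manip.hold_point_z)
E
```

```text
scene [[0.922, 0.339, -0.188, 0.832], [0.387, -0.788, 0.479, -0.644], [0.015, -0.514, -0.857, 1.096], [0.0, 0.0, 0.0, 1.0]]
top [[0.002, -0.998, 0.069, 0.505], [-1.0, -0.003, -0.014, -0.064], [0.014, -0.069, -0.997, 1.671], [0.0, 0.0, 0.0, 1.0]]
0.1 [ 0.14473071 -0.60767184  0.23058897] [ 9.93172573e-01  1.16652650e-01 -9.92804298e-05 -6.23446756e-04] [0.73798601 0.83912148 0.43025242] 0.0187
```

View pics/scene0.png

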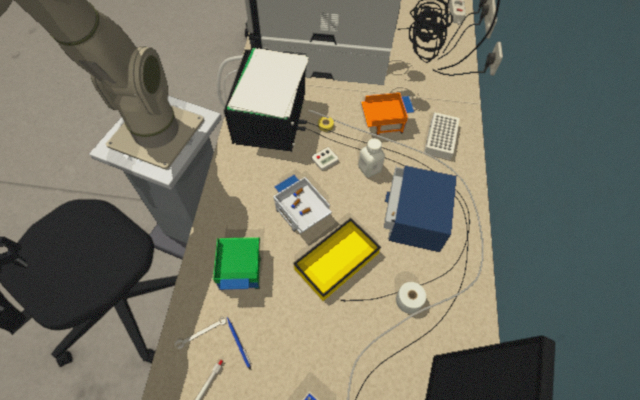

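View pics/top0.png

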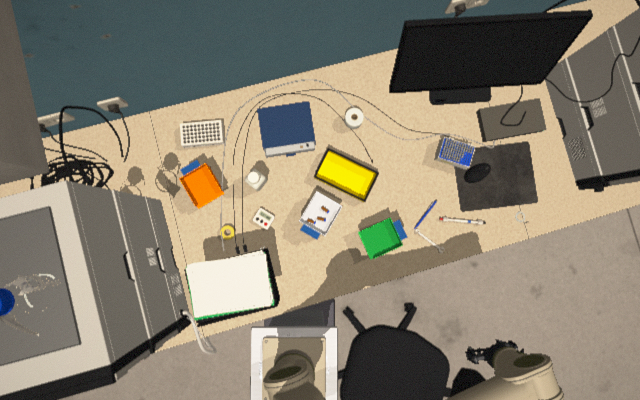

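Scene view: the metal tray with vials is at (303,208) and its blue flange at (288,183); the yellow bin is at (338,258). Top view: tray (321,212), flange (310,231), bin (347,174). Possible confusions are the green look-alike tray at top (380,238) and the orange one at (202,186). The bare metal tray with three vials matches the description. Next is measuring plus a close crop.

```bash
python3 - <<'E'
from h import *
for n,boxT,boxB in (('top',(290,180,350,250),(305,140,390,210)),('scene',(265,165,345,245),(285,210,390,305))):
    z=np.load(n+'0.npz'); im,w=z['im'],z['w']; hsv=cv2.cvtColor(im,cv2.COLOR_RGB2HSV)
    def sel(m,b):
        k=np.zeros(m.shape,bool); k[b[1]:b[3],b[0]:b[2]]=1; return m&k&np.isfinite(w[...,0])
    def rep(t,m):
        p=w[m]; r=cv2.minAreaRect((p[:,:2]*1000).astype(np.float32)); print(n,t,len(p),np.round(r[0],1),np.round(r[1],1),round(r[2],1),'z',np.percentile(p[:,2],[5,50,95]).round(3))
    H,S,V=hsv[...,0],hsv[...,1],hsv[...,2]
    rep('bin_rim',sel((w[...,2]>.034)&(w[...,2]<.055)&(V<90),boxB))
    rep('bin_yel',sel((H>22)&(H<35)&(S>150)&(V>100),boxB))
    rep('tray_all',sel((w[...,2]>.070)&(w[...,2]<.095),boxT))
    rep('pan_in',sel((w[...,2]>.050)&(w[...,2]<.064)&(S<60),boxT))
    rep('flange',sel((H>95)&(H<125)&(S>110)&(w[...,2]>.07),boxT))
z=np.load('top0.npz');a=z['im'][130:260,280:410]
b=np.load('scene0.npz')['im'][160:310,255:405]
save(np.hstack([cv2.resize(a,(400,400),interpolation=2),cv2.resize(b,(400,400),interpolation=2)]),'crop1.png')
E
```

```text
top bin_rim 292 [ 714.2 -187.9] [211.6 123.7] 63.8 z [0.041 0.046 0.052]
top bin_yel 1589 [ 711.5 -187.7] [201.3 118.8] 64.5 z [-0.001  0.006  0.022]
top tray_all 251 [553.2 -83.9] [110.3 140. ] 59.4 z [0.072 0.082 0.088]
top pan_in 821 [571.  -94.3] [108.3 123.4] 59.9 z [0.052 0.058 0.063]
top flange 113 [540.2 -75.8] [ 65.  106.5] 60.6 z [0.076 0.083 0.09 ]
scene bin_rim 485 [ 715.6 -190.6] [210.6 121.7] 63.6 z [0.04  0.044 0.048]
scene bin_yel 3002 [ 716.1 -190.9] [209.7 120.4] 63.5 z [0.001 0.005 0.03 ]
scene tray_all 438 [555.4 -84.3] [112.3 142. ] 60.1 z [0.072 0.08  0.084]
scene pan_in 1320 [571.4 -94.5] [110.2 128.4] 60.3 z [0.053 0.056 0.061]
scene flange 139 [503.3 -57.1] [66.6 22.8] 60.6 z [0.078 0.081 0.084]
```

View pics/crop1.png

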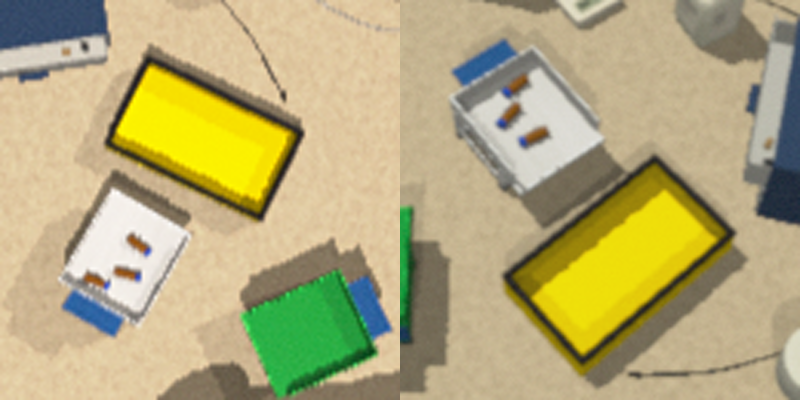

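Crop: left, the bare tray with three vials at (125,255), its blue flange at (93,312) and the yellow bin at (205,135). The green look-alike is separate at (310,340). I'll check that the wrist has room behind the tray (black box), then move.

```bash
python3 - <<'E'
from h import *
for n in('scene','top'):
    w=np.load(n+'0.npz')['w'].reshape(-1,3); w=w[np.isfinite(w[:,0])]
    for z0,z1 in((.03,.1),(.1,.2),(.2,.5)):
        m=(w[:,2]>z0)&(w[:,2]<z1)&(w[:,0]>.15)&(w[:,0]<.5)&(w[:,1]>-.25)&(w[:,1]<.4)
        p=w[m]; print(n,z0,len(p))
        if len(p): 
            print(' y range by x:',[(round(a,2),np.percentile(p[(p[:,0]>a)&(p[:,0]<a+.05),1],[1,99]).round(3).tolist()) for a in np.arange(.15,.5,.05) if ((p[:,0]>a)&(p[:,0]<a+.05)).sum()>3])
E
python3 -m crank '[[[4.5,4,6,0.5,0,0,-5],[4.5,4,6,0.5,0,0,-5],[4.5,3,6,0,0,0,-5],[4.5,3,6,0,0,0,-5],[4.5,3,6,0,0,0,-5],[4.5,3,6,0,0,0,-5],[4.5,3,6,0,0,0,-5],[4.5,2,5,0,0,0,-5],[4.5,2,3,0,0,0,-3.2]]]'
```

```text
scene 0.03 1418
 y range by x: [(np.float64(0.25), [0.053, 0.066]), (np.float64(0.3), [0.063, 0.08]), (np.float64(0.35), [0.076, 0.353]), (np.float64(0.4), [0.089, 0.275]), (np.float64(0.45), [-0.249, 0.267])]
scene 0.1 5842
 y range by x: [(np.float64(0.15), [0.28, 0.39]), (np.float64(0.2), [0.102, 0.399]), (np.float64(0.25), [0.055, 0.398]), (np.float64(0.3), [0.065, 0.342]), (np.float64(0.35), [0.078, 0.353]), (np.float64(0.4), [0.09, 0.291])]
scene 0.2 730
 y range by x: [(np.float64(0.15), [0.376, 0.39]), (np.float64(0.2), [0.384, 0.4]), (np.float64(0.25), [0.394, 0.4])]
top 0.03 435
 y range by x: [(np.float64(0.15), [0.345, 0.386]), (np.float64(0.2), [0.384, 0.4]), (np.float64(0.25), [0.055, 0.399]), (np.float64(0.3), [0.065, 0.077]), (np.float64(0.35), [0.078, 0.089]), (np.float64(0.4), [0.091, 0.261]), (np.float64(0.45), [-0.249, 0.27])]
top 0.1 5516
 y range by x: [(np.float64(0.15), [0.28, 0.387]), (np.float64(0.2), [0.091, 0.399]), (np.float64(0.25), [0.057, 0.344]), (np.float64(0.3), [0.069, 0.351]), (np.float64(0.35), [0.081, 0.359]), (np.float64(0.4), [0.092, 0.289])]
top 0.2 1258
 y range by x: [(np.float64(0.15), [0.376, 0.388]), (np.float64(0.2), [0.385, 0.4]), (np.float64(0.25), [0.397, 0.4])]
clock: 1.23
position: [0.3942, -0.1422, 0.24]
ee_rot: [0.966, -0.257, 0.0, 0.0]
ft_force: [0.5, -0.4, -1.1]
grip_width: 0.526
grasp_force: 0.0
```

```bash
python3 -m crank '[[[4.5,1.5,2,0,-4.2,-7.3,0],[4.5,1.5,2,0,-4.2,-7.3,0],[4.5,1.5,2,0,-4.2,-7.3,0],[4.5,1.5,2,0,-4.2,-7.3,0],[4.5,1.4,2.6,0,-4.2,-7.3,0]]]'
python3 - <<'E'
from h import *
from scipy.spatial.transform import Rotation as R
w=np.load('scene0.npz')['w'].reshape(-1,3)
m=(w[:,0]>.28)&(w[:,0]<.38)&(w[:,1]>.1)&(w[:,1]<.25); print('box top',np.nanpercentile(w[m,2],[50,95]))
o=manip.get_obs(); print(o['joint_pos'].round(2),R.from_quat(o['ee_rot']).as_matrix().round(3).T.tolist())
E
```

```text
clock: 1.85
position: [0.4615, -0.0502, 0.2373]
ee_rot: [0.909, -0.245, 0.323, 0.093]
ft_force: [0.6, -1.3, 0.4]
grip_width: 0.524
grasp_force: 0.0
box top [0.16976622 0.17271956]
[ 0.58 -0.49 -0.73  2.3   0.17  0.69 -2.38] [[0.67, -0.386, 0.634], [-0.506, -0.862, 0.011], [0.542, -0.328, -0.774]]
```

```bash
python3 -m crank '[[[4.5,0,0,-4,0,0,0],[4.5,0,0,-4,0,0,0],[4.5,0,0,-4,0,0,0],[4.5,0,0,0,0,0,0]]]'
cat > st.py <<'E'
from h import *
from scipy.spatial.transform import Rotation as R
o=manip.get_obs(); M=R.from_quat(o['ee_rot']).as_matrix()
f=lambda y:np.array([np.cos(np.radians(y)),np.sin(np.radians(y))])
B=np.array([.7153,-.1898]);u=f(-26.4);v=np.array([-u[1],u[0]])
p=o['position'];d=p[:2]-B
print('j',o['joint_pos'].round(2).tolist(),'toolz',M[:,2].round(3).tolist(),'yaw',np.degrees(np.arctan2(M[1,2],M[0,2])).round(1),'elev',np.degrees(np.arcsin(M[2,2])).round(1),'tooly',M[:,1].round(3).tolist())
print('tcp in bin frame mm',(d@u*1000).round(1),(d@v*1000).round(1),(p[2]*1000).round(1),'F',o['ft_force'].round(1).tolist(),'t',o['clock'])
E
python3 st.py
```

```text
clock: 2.35
position: [0.4642, -0.0503, 0.1361]
ee_rot: [0.91, -0.246, 0.321, 0.095]
ft_force: [-0.3, -0.4, 0.3]
grip_width: 0.524
grasp_force: 0.0
j [0.94, -0.43, -1.13, 2.41, 0.2, 0.42, -2.51] toolz [0.538, -0.33, -0.775] yaw -31.5 elev -50.8 tooly [-0.508, -0.861, 0.014]
tcp in bin frame mm -286.9 13.3 136.1 F [-0.3, -0.4, 0.3] t 2.35
```

```bash
python3 -m crank '[[[4.5,0.8,0.3,0,0,0,1.5],[4.5,0.8,0.3,0,0,0,1.5],[4.5,0,0,-1.5,0,0,0],[4.5,0,0,-1.5,0,0,0],[4.5,0,0,0,0,0,0]]]';python3 st.py
```

```text
clock: 2.98
position: [0.4816, -0.042, 0.1074]
ee_rot: [0.916, -0.22, 0.325, 0.084]
ft_force: [-0.1, -0.4, -0.3]
grip_width: 0.525
grasp_force: 0.0
j [1.15, -0.38, -1.33, 2.41, 0.27, 0.31, -2.54] toolz [0.558, -0.297, -0.775] yaw -28.0 elev -50.8 tooly [-0.458, -0.889, 0.011]
tcp in bin frame mm -275.0 28.4 107.4 F [-0.1, -0.4, -0.3] t 2.975
```

```bash
python3 -m crank '[[[4.5,0,0,0,1.7,3.1,0],[4.5,0,0,0,1.7,3.1,0],[4.5,0,0,-1.5,0,0,0],[4.5,0,0,-1.5,0,0,0],[4.5,0,0,0,0,0,0]]]';python3 st.py
```

```text
clock: 3.6
position: [0.4805, -0.0438, 0.0784]
ee_rot: [0.934, -0.226, 0.268, 0.069]
ft_force: [-0.4, 0.0, -0.2]
grip_width: 0.527
grasp_force: 0.0
j [1.31, -0.18, -1.46, 2.36, 0.43, 0.39, -2.6] toolz [0.47, -0.25, -0.847] yaw -28.0 elev -57.9 tooly [-0.459, -0.888, 0.008]
tcp in bin frame mm -275.2 26.4 78.4 F [-0.4, 0.0, -0.2] t 3.6
```

```bash
python3 -m crank '[[[4.5,-0.5,0,5,0,0,0],[4.5,-0.5,0,5,0,0,0],[4.5,0,0,2,-4.7,2.5,8.5],[4.5,0,0,0,-4.7,2.5,8.5],[4.5,0,0,0,-4.7,2.5,8.5],[4.5,0,0,0,-4.7,2.5,8.5],[4.5,0,0,0,-4.7,2.5,8.5],[4.5,0,0,0,-4.7,2.5,8.5],[4.5,0,0,0,-4.7,2.5,8.5],[4.5,0,0,0,-4.7,2.5,8.5],[4.5,0,0,0,-4.7,2.5,8.5],[4.5,0,0,0,-4.7,2.5,8.5],[4.5,0,0,0,-4.7,2.5,8.5],[4.5,0,0,0,-4.7,2.5,8.5],[4.5,0,0,0,-4.7,2.5,8.5],[4.5,0,0,0,-4.7,2.5,8.5],[4.5,0,0,0,-4.7,2.5,8.5],[4.5,0,0,0,-4.7,2.5,8.5],[4.5,0,0,0,-4.7,2.5,8.5],[4.5,0,0,0,-4.7,2.5,8.5]]]';python3 st.py
```

```text
clock: 6.1
position: [0.4759, -0.0481, 0.1493]
ee_rot: [0.213, 0.938, -0.059, 0.266]
ft_force: [-1.0, 0.2, -0.2]
grip_width: 0.527
grasp_force: 0.0
j [0.16, -0.23, -0.35, 2.34, 0.43, 0.61, 0.62] toolz [0.473, -0.224, -0.852] yaw -25.4 elev -58.4 tooly [0.432, 0.902, 0.002]
tcp in bin frame mm -277.5 20.4 149.3 F [-1.0, 0.2, -0.2] t 6.1
```

```bash
python3 -m crank '[[[4.5,0.5,0.4,-1,0,0,-2.5],[4.5,0,0,-2.5,0,0,0],[4.5,0,0,-2.5,0,0,0],[4.5,0,0,-2,0,0,0],[4.5,0,0,-2,0,0,0],[4.5,0,0,0,0,0,0]]]';python3 st.py
```

```text
clock: 6.85
position: [0.4799, -0.0447, 0.0478]
ee_rot: [0.236, 0.933, -0.065, 0.263]
ft_force: [0.3, 0.0, 1.2]
grip_width: 0.523
grasp_force: 0.0
j [0.24, 0.02, -0.49, 2.4, 0.91, 0.47, 0.04] toolz [0.46, -0.246, -0.853] yaw -28.1 elev -58.5 tooly [0.475, 0.88, 0.003]
tcp in bin frame mm -275.3 25.3 47.8 F [0.3, 0.0, 1.2] t 6.85
```

```bash
python3 -m crank '[[[4.5,0.4,-0.2,-1.7,0,0,0],[4.5,0.5,-0.2,-1.6,0,0,0],[4.5,0.5,-0.3,0,0,0,0],[4.5,0.5,-0.3,0,0,0,0],[4.5,0,0,0,0,0,0]]]';python3 st.py; python3 - <<'E'
from h import *
im,d,w=pts('scene'); save(cv2.resize(im[140:315,230:430],(800,700),interpolation=2)[:600],'s1.png')
E
```

```text
clock: 7.48
position: [0.5003, -0.0557, 0.0167]
ee_rot: [0.237, 0.932, -0.065, 0.265]
ft_force: [0.3, 0.3, -0.1]
grip_width: 0.525
grasp_force: 0.0
j [0.24, 0.14, -0.46, 2.38, 1.16, 0.45, -0.16] toolz [0.464, -0.247, -0.851] yaw -28.1 elev -58.3 tooly [0.476, 0.879, 0.004]
tcp in bin frame mm -252.2 24.5 16.7 F [0.3, 0.3, -0.1] t 7.475
```

View pics/s1.png

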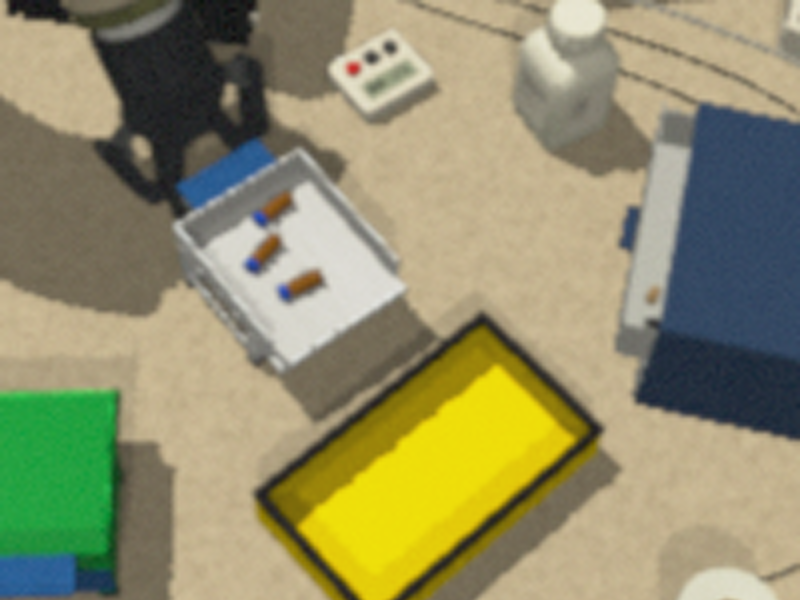

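The fingers, at (140,180) and (250,100), sit low and either side of the flange behind the tray; the vials are all in place. Now the push.

```bash
python3 -m crank '[[[4.5,0.6,-0.3,0,0,0,0],[4.5,0.6,-0.3,0,0,0,0],[4.5,0.6,-0.3,0,0,0,0],[4.5,0.6,-0.3,0,0,0,0],[4.5,0.6,-0.3,0,0,0,0],[4.5,0.6,-0.3,0,0,0,0],[4.5,0.6,-0.3,0,0,0,0],[4.5,0.6,-0.3,0,0,0,0],[4.5,0,0,0,0,0,0]]]';python3 st.py; cat > tr.py <<'E'
from h import *
u=np.array([np.cos(np.radians(-26.4)),np.sin(np.radians(-26.4))]);v=np.array([-u[1],u[0]]);B=np.array([.7153,-.1898])
im,d,w=pts('scene'); H,S,V=[cv2.cvtColor(im,cv2.COLOR_RGB2HSV)[...,i] for i in range(3)]
b=np.stack([(w[...,:2]-B)@u,(w[...,:2]-B)@v,w[...,2]],-1)*1000
R=(b[...,0]>-330)&(b[...,0]<50)&(abs(b[...,1]-10)<95)
m=R&(b[...,2]>50)&(b[...,2]<86)&(S<60)&(V>90)
r=cv2.minAreaRect(b[m][:,:2].astype(np.float32)); print('pan+walls',m.sum(),np.round(r[0],1),np.round(r[1],1),round(r[2],1),'z',np.percentile(b[m][:,2],[2,50,98]).round())
m=R&(H>95)&(H<125)&(S>120)&(b[...,2]>70); print('flange',m.sum(),b[m].mean(0).round(1) if m.any() else '', np.percentile(b[m][:,0],[2,98]).round() if m.any() else '')
m=R&(H<20)&(S>110)&(V<170)&(b[...,2]<95); k,l,s,c=cv2.connectedComponentsWithStats(m.astype(np.uint8))
print('amber',[(c[i].round().tolist(),b[l==i].mean(0).round().tolist(),int(s[i,4])) for i in range(1,k) if s[i,4]>4])
import sys
if len(sys.argv)>1: save(cv2.resize(im[140:315,230:430],(800,700),interpolation=2)[:600],sys.argv[1])
E
python3 tr.py
```

```text
clock: 8.65
position: [0.5478, -0.0798, 0.0155]
ee_rot: [0.237, 0.933, -0.065, 0.264]
ft_force: [-1.4, -0.2, 0.5]
grip_width: 0.522
grasp_force: 0.0
j [0.28, 0.23, -0.42, 2.27, 1.16, 0.44, -0.07] toolz [0.462, -0.247, -0.852] yaw -28.1 elev -58.4 tooly [0.476, 0.88, 0.003]
tcp in bin frame mm -199.0 24.1 15.5 F [-1.4, -0.2, 0.5] t 8.65
pan+walls 1744 [-132.1   23.2] [110.6 136.7] 88.0 z [52. 57. 82.]
flange 171 [-205.8   24.6   81.1] [-218. -194.]
amber [([309.0, 201.0], [-168.0, 41.0, 67.0], 20), ([307.0, 212.0], [-144.0, 14.0, 67.0], 20), ([317.0, 220.0], [-107.0, 17.0, 67.0], 22)]
```

```bash
python3 -m crank '[[[4.5,0.6,-0.3,0,0,0,0],[4.5,0.6,-0.3,0,0,0,0],[4.5,0.6,-0.3,0,0,0,0],[4.5,0.6,-0.3,0,0,0,0],[4.5,0.6,-0.3,0,0,0,0],[4.5,0.2,-0.1,0,0,0,0],[4.5,0.2,-0.1,0,0,0,0],[4.5,0.2,-0.1,0,0,0,0],[4.5,0,0,0,0,0,0]]]';python3 st.py;python3 tr.py
```

```text
clock: 9.82
position: [0.5826, -0.0971, 0.0154]
ee_rot: [0.236, 0.933, -0.066, 0.264]
ft_force: [-10.5, 4.8, 6.9]
grip_width: 0.526
grasp_force: 5.0
j [0.3, 0.29, -0.41, 2.19, 1.14, 0.43, 0.01] toolz [0.462, -0.247, -0.852] yaw -28.1 elev -58.4 tooly [0.475, 0.88, 0.002]
tcp in bin frame mm -160.0 24.0 15.4 F [-10.5, 4.8, 6.9] t 9.825
pan+walls 1787 [-90.9  23.5] [111.9 129.3] 88.4 z [52. 57. 82.]
flange 174 [-167.6   24.6   81. ] [-179. -156.]
amber [([318.0, 209.0], [-131.0, 42.0, 66.0], 23), ([316.0, 221.0], [-106.0, 13.0, 67.0], 22), ([326.0, 230.0], [-69.0, 17.0, 67.0], 24)]
```

```bash
python3 -m crank '[[[4.5,-0.7,0.3,0,0,0,0],[4.5,-0.6,0.3,0,0,0,0],[4.5,0,0,0.5,-3.6,-6.6,0],[4.5,0,0,0.5,-3.6,-6.6,0],[4.5,0,0,1,0,0,0],[4.5,0,0,1,0,0,0],[4.5,0,0,0,0,0,0]]]';python3 st.py;python3 tr.py s2.png
```

```text
clock: 10.75
position: [0.5678, -0.0972, 0.0406]
ee_rot: [0.233, 0.907, -0.095, 0.338]
ft_force: [-0.3, 0.4, 0.4]
grip_width: 0.527
grasp_force: 0.0
j [0.17, 0.21, -0.34, 2.31, 1.54, 0.49, -0.46] toolz [0.569, -0.33, -0.754] yaw -30.1 elev -48.9 tooly [0.487, 0.874, -0.015]
tcp in bin frame mm -173.3 17.3 40.6 F [-0.3, 0.4, 0.4] t 10.75
pan+walls 1817 [-108.8   23.3] [111.7 166.1] 87.9 z [52. 57. 82.]
flange 170 [-167.4   24.1   81. ] [-178. -156.]
amber [([318.0, 209.0], [-131.0, 42.0, 67.0], 23), ([316.0, 221.0], [-107.0, 13.0, 67.0], 20), ([326.0, 230.0], [-69.0, 17.0, 66.0], 24)]
```

View pics/s2.png

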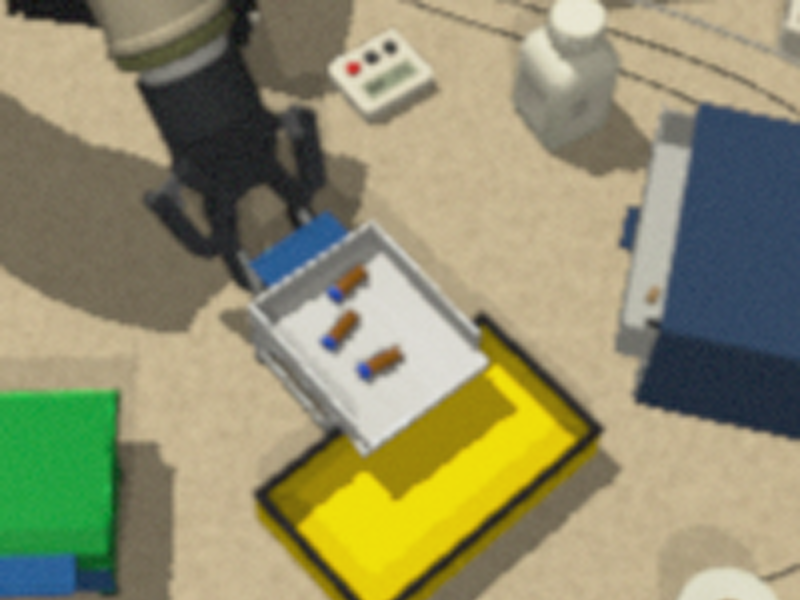

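The tray stands square with its lip over the rim (front edge from (370,450) to (488,360)) and all vials aboard. The fingers sit just under the flange at (245,270) and (305,215), about 7 mm off-centre, so I'll centre them and then raise.

```bash
python3 -m crank '[[[3.5,0.3,0.6,0,0,0,1],[3.5,0,0,0.5,0,0,1],[3.5,0,0,0.5,0,0,0],[3.5,0,0,0.5,0,0,0],[3.5,0,0,0,0,0,0]]]';python3 st.py
python3 -m crank '[[[3.5,0,0,0.5,0,0,0],[3.5,0,0,0.5,0,0,0],[3.5,0,0,0,0,0,0]]]';python3 st.py; python3 tr.py
```

```text
clock: 11.42
position: [0.5701, -0.0916, 0.0549]
ee_rot: [0.217, 0.911, -0.089, 0.339]
ft_force: [-3.2, -0.2, 0.8]
grip_width: 0.41
grasp_force: 1.0
j [0.17, 0.18, -0.35, 2.31, 1.48, 0.46, -0.36] toolz [0.578, -0.31, -0.755] yaw -28.2 elev -49.0 tooly [0.456, 0.89, -0.016]
tcp in bin frame mm -173.7 23.4 54.9 F [-3.2, -0.2, 0.8] t 11.425
clock: 11.8
position: [0.5704, -0.0915, 0.0651]
ee_rot: [0.217, 0.911, -0.089, 0.339]
ft_force: [-2.8, 0.8, -0.4]
grip_width: 0.414
grasp_force: 1.0
j [0.18, 0.15, -0.35, 2.31, 1.42, 0.46, -0.3] toolz [0.579, -0.31, -0.754] yaw -28.2 elev -49.0 tooly [0.456, 0.89, -0.016]
tcp in bin frame mm -173.5 23.6 65.1 F [-2.8, 0.8, -0.4] t 11.8
pan+walls 1768 [-102.9   22.7] [113.1 156.6] 89.4 z [51. 58. 84.]
flange 184 [-163.4   21.8   86.8] [-176. -152.]
amber [([318.0, 209.0], [-129.0, 40.0, 71.0], 23), ([316.0, 221.0], [-104.0, 12.0, 69.0], 20), ([326.0, 230.0], [-66.0, 17.0, 67.0], 22)]
```

```bash
python3 -m crank '[[[3.5,0.2,-0.1,0.65,0,0,0],[3.5,0.2,-0.1,0.65,0,0,0],[3.5,0.43,-0.21,0.95,0,0,0],[3.5,0.43,-0.21,0.95,0,0,0],[3.5,0,0,0,0,0,0]]]';python3 st.py; python3 tr.py s3.png
```

```text
clock: 12.48
position: [0.5834, -0.0977, 0.0973]
ee_rot: [0.217, 0.911, -0.089, 0.339]
ft_force: [-0.6, 0.7, 0.1]
grip_width: 0.406
grasp_force: 0.4
j [0.2, 0.1, -0.35, 2.26, 1.24, 0.46, -0.09] toolz [0.579, -0.31, -0.754] yaw -28.2 elev -48.9 tooly [0.456, 0.89, -0.015]
tcp in bin frame mm -159.1 23.9 97.3 F [-0.6, 0.7, 0.1] t 12.475
pan+walls 1210 [-89.8  22.2] [126.4 110.9] 1.2 z [51. 68. 84.]
flange 218 [-144.5   20.3  111.4] [-157. -101.]
amber [([320.0, 209.0], [-119.0, 40.0, 86.0], 27), ([318.0, 222.0], [-95.0, 12.0, 78.0], 22), ([328.0, 232.0], [-60.0, 18.0, 65.0], 23)]
```

View pics/s3.png

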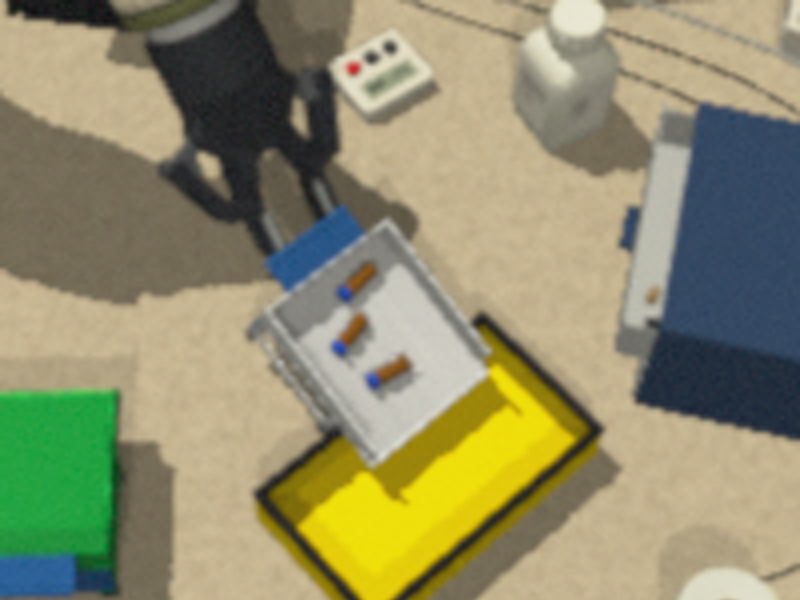

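It is tipped about 20°, the fingers are under the flange at (270,235) and (325,200), the lip is inside the rim and the vials are still at rest. Continuing along the arc.

```bash
python3 -m crank '[[[3.5,0.56,-0.28,0.86,0,0,0],[3.5,0.56,-0.28,0.86,0,0,0],[3.5,0.68,-0.34,0.74,0,0,0],[3.5,0.68,-0.34,0.74,0,0,0],[3.5,0,0,0,0,0,0]]]';python3 st.py; python3 tr.py
```

```text
clock: 13.15
position: [0.6078, -0.1101, 0.1285]
ee_rot: [0.217, 0.911, -0.089, 0.339]
ft_force: [-1.7, -0.5, -0.5]
grip_width: 0.406
grasp_force: 0.5
j [0.24, 0.09, -0.35, 2.18, 1.07, 0.47, 0.12] toolz [0.578, -0.31, -0.755] yaw -28.2 elev -49.0 tooly [0.456, 0.89, -0.016]
tcp in bin frame mm -131.7 23.6 128.5 F [-1.7, -0.5, -0.5] t 13.15
pan+walls 801 [-91.2  23.8] [136.7 112.6] 0.1 z [51. 68. 85.]
flange 249 [-120.7   15.5  130.1] [-146. -108.]
amber [([348.0, 237.0], [-23.0, 61.0, 34.0], 6), ([344.0, 242.0], [-22.0, 47.0, 24.0], 5), ([335.0, 249.0], [-20.0, 10.0, 32.0], 15), ([344.0, 255.0], [4.0, 22.0, 16.0], 20)]
```

Vials are already sliding out. On to about 65°, then hold.

```bash
python3 -m crank '[[[3.5,0.8,-0.4,0.6,0,0,0],[3.5,0.8,-0.4,0.6,0,0,0],[3.5,0.85,-0.43,0.43,0,0,0],[3.5,0.85,-0.43,0.43,0,0,0],[3.5,0.75,-0.37,0.22,0,0,0],[3.5,0.75,-0.37,0.22,0,0,0],[3.5,0,0,0,0,0,0],[3.5,0,0,0,0,0,0]]]';python3 st.py; python3 tr.py s4.png
```

```text
clock: 14.2
position: [0.6556, -0.1339, 0.1536]
ee_rot: [0.217, 0.911, -0.089, 0.339]
ft_force: [-0.1, -0.1, 0.7]
grip_width: 0.409
grasp_force: 0.3
j [0.28, 0.16, -0.33, 2.05, 0.96, 0.48, 0.3] toolz [0.578, -0.31, -0.755] yaw -28.2 elev -49.0 tooly [0.456, 0.89, -0.016]
tcp in bin frame mm -78.3 23.5 153.6 F [-0.1, -0.1, 0.7] t 14.2
pan+walls 403 [-66.6  23.4] [109.8  80.2] 88.2 z [51. 68. 85.]
flange 425 [-88.8  14.5 136.9] [-121.  -61.]
amber [([356.0, 248.0], [10.0, 63.0, 14.0], 17), ([344.0, 255.0], [5.0, 23.0, 15.0], 19), ([335.0, 260.0], [-0.0, -7.0, 15.0], 19)]
```

View pics/s4.png

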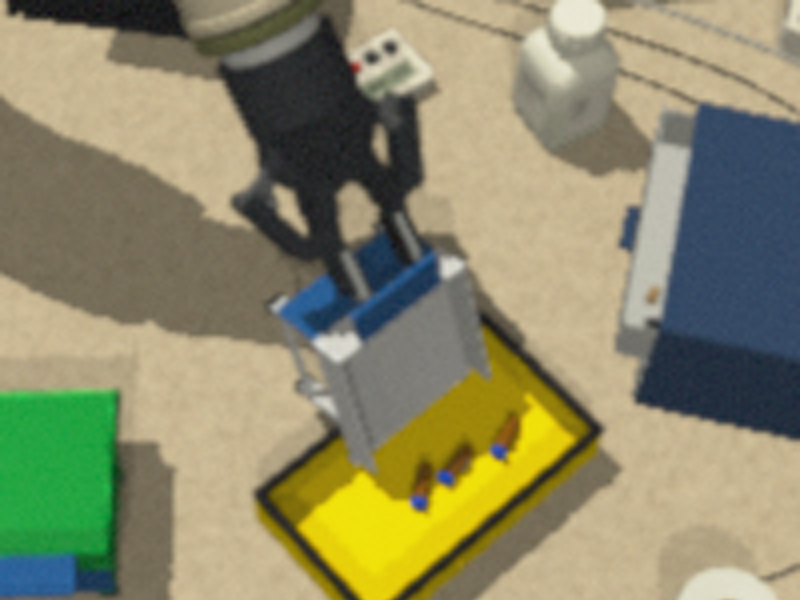

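All three vials lie in the bin, at (420,485), (457,465) and (505,435), and the pan is empty. Retracing the arc to lower the tray.

```bash
python3 -m crank '[[[3.5,-0.75,0.37,-0.22,0,0,0],[3.5,-0.75,0.37,-0.22,0,0,0],[3.5,-0.85,0.43,-0.43,0,0,0],[3.5,-0.85,0.43,-0.43,0,0,0],[3.5,-0.8,0.4,-0.6,0,0,0],[3.5,-0.8,0.4,-0.6,0,0,0],[3.5,-0.68,0.34,-0.74,0,0,0],[3.5,-0.68,0.34,-0.74,0,0,0],[3.5,-0.56,0.28,-0.86,0,0,0],[3.5,-0.56,0.28,-0.86,0,0,0],[3.5,0,0,0,0,0,0]]]';python3 st.py; python3 tr.py
```

```text
clock: 15.62
position: [0.5819, -0.0971, 0.0956]
ee_rot: [0.216, 0.912, -0.089, 0.338]
ft_force: [0.5, -0.1, -1.4]
grip_width: 0.406
grasp_force: 0.4
j [0.2, 0.11, -0.35, 2.26, 1.23, 0.46, -0.09] toolz [0.577, -0.309, -0.756] yaw -28.2 elev -49.1 tooly [0.455, 0.89, -0.017]
tcp in bin frame mm -160.7 23.7 95.6 F [0.5, -0.1, -1.4] t 15.625
pan+walls 1358 [-90.9  23.8] [111.7 123. ] 89.7 z [51. 68. 84.]
flange 207 [-149.3   21.4  112.3] [-160. -139.]
amber [([357.0, 248.0], [11.0, 63.0, 16.0], 15), ([344.0, 255.0], [4.0, 24.0, 14.0], 18), ([335.0, 260.0], [-1.0, -6.0, 15.0], 18)]
```

```bash
python3 -m crank '[[[3.5,-0.3,0.15,-0.7,0,0,0],[3.5,-0.3,0.15,-0.7,0,0,0],[3.5,-0.3,0.15,-0.7,0,0,0],[3.5,-0.3,0.15,-0.6,0,0,0],[3.5,-0.1,0.05,-0.6,0,0,0],[3.5,0,0,-0.5,0,0,0],[3.5,0,0,-0.5,0,0,0],[3.5,0,0,-0.5,0,0,0],[3.5,0,0,-0.5,0,0,0],[3.5,0,0,0,0,0,0]]]';python3 st.py; python3 tr.py s5.png
```

```text
clock: 16.92
position: [0.5697, -0.0911, 0.0431]
ee_rot: [0.217, 0.911, -0.089, 0.338]
ft_force: [0.7, 0.1, -0.7]
grip_width: 0.412
grasp_force: 0.5
j [0.17, 0.2, -0.34, 2.32, 1.54, 0.47, -0.43] toolz [0.578, -0.31, -0.755] yaw -28.2 elev -49.1 tooly [0.456, 0.89, -0.016]
tcp in bin frame mm -174.3 23.7 43.1 F [0.7, 0.1, -0.7] t 16.925
pan+walls 1919 [-110.7   23.3] [112.9 145.3] 89.7 z [52. 57. 83.]
flange 172 [-179.6   21.5   81.9] [-192. -168.]
amber [([357.0, 248.0], [11.0, 63.0, 15.0], 16), ([345.0, 255.0], [5.0, 24.0, 15.0], 17), ([335.0, 260.0], [-0.0, -6.0, 14.0], 17)]
```

View pics/s5.png

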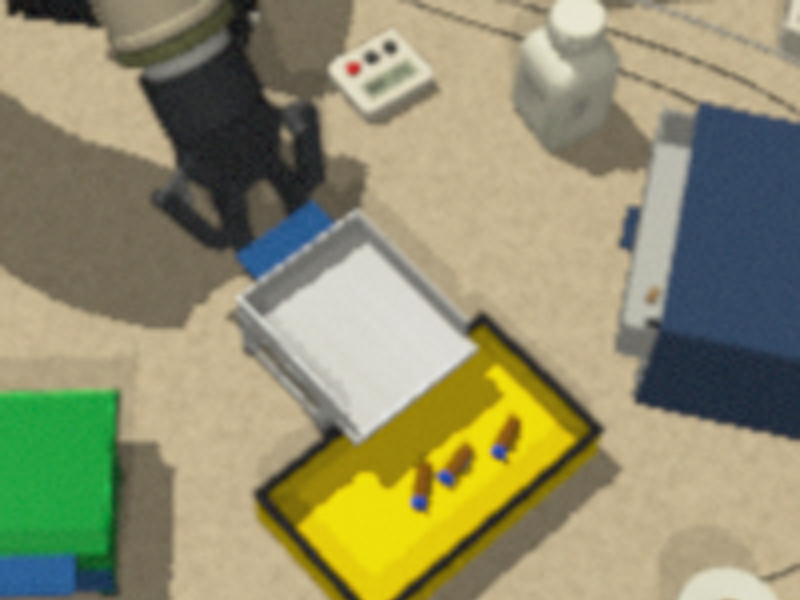

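```bash
python3 -m crank '[[[3.5,0,0,-0.5,0,0,0],[3.5,0,0,-0.5,0,0,0],[3.5,0,0,-0.5,0,0,0],[3.5,0,0,-0.5,0,0,0],[3.5,0,0,0,0,0,0]]]';python3 st.py; python3 tr.py
python3 -m crank '[[[3.5,-0.8,0.4,0,0.9,1.8,0],[3.5,-0.8,0.4,0,1.9,3.6,0],[3.5,-0.8,0.4,0,1.9,3.6,0],[3.5,-0.8,0.4,0,1.9,3.6,0],[3.5,-0.8,0.4,0,0,0,0],[3.5,0,0,0,0,0,0]]]';python3 st.py; python3 tr.py s6.png
```

```text
clock: 17.6
position: [0.5696, -0.0911, 0.023]
ee_rot: [0.217, 0.911, -0.089, 0.338]
ft_force: [0.2, 0.3, -0.3]
grip_width: 0.404
grasp_force: 0.0
j [0.16, 0.25, -0.34, 2.32, 1.66, 0.48, -0.55] toolz [0.578, -0.31, -0.755] yaw -28.2 elev -49.0 tooly [0.456, 0.89, -0.016]
tcp in bin frame mm -174.4 23.6 23.0 F [0.2, 0.3, -0.3] t 17.6
pan+walls 1913 [-125.4   23.8] [114.6 178.6] 88.2 z [52. 57. 82.]
flange 173 [-178.6   21.9   81.1] [-190. -167.]
amber [([356.0, 248.0], [11.0, 63.0, 14.0], 14), ([345.0, 255.0], [4.0, 24.0, 15.0], 17), ([335.0, 260.0], [0.0, -7.0, 16.0], 17)]
clock: 18.4
position: [0.5292, -0.0711, 0.0234]
ee_rot: [0.225, 0.946, -0.061, 0.224]
ft_force: [-0.7, 0.1, -0.0]
grip_width: 0.408
grasp_force: 0.0
j [0.27, 0.18, -0.41, 2.25, 0.84, 0.46, 0.27] toolz [0.397, -0.216, -0.892] yaw -28.5 elev -63.2 tooly [0.453, 0.892, -0.014]
tcp in bin frame mm -219.5 23.5 23.4 F [-0.7, 0.1, -0.0] t 18.4
pan+walls 1920 [-138.    23.4] [202.3 112.3] 0.0 z [52. 57. 82.]
flange 166 [-178.4   21.7   81. ] [-189. -168.]
amber [([356.0, 248.0], [11.0, 63.0, 15.0], 15), ([344.0, 255.0], [5.0, 23.0, 15.0], 17), ([335.0, 260.0], [-1.0, -6.0, 16.0], 19)]
```

View pics/s6.png

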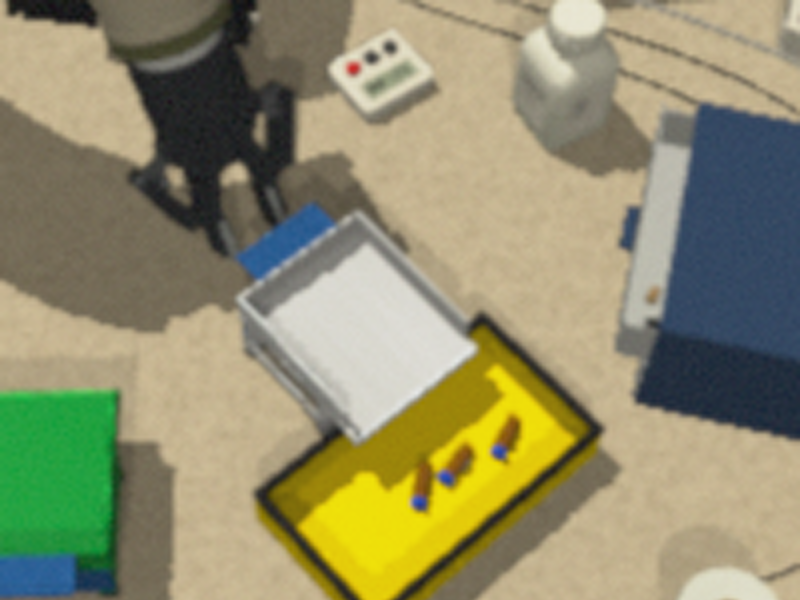

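The tray stands level, with the flange at the same 81 mm height as at the start. Its lip is about 12 mm inside the limit, the vials lie in the bin at (420,485), (457,465) and (505,435), and the gripper is clear. Handing in.

```bash
python3 -c "
from workcell import job
print(job.hand_in())"
```

```text
the job is handed in; nothing more can be done
None
```

I handed the job in, but the hand-in returned no verdict: by my last camera check all three vials were in the bin, the tray stood level and square with its lip about 12 mm inside the limit, and the robot was clear of everything.

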